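Turn the two-grit honing block end for end in its sloping holder

TASK

The honing block sits in its sloping holder with the blue fine plate at the low end, but a chipped edge needs the orange coarse plate there. Lift the block clear of the holder, turn it end for end, and seat it fully home again, plates up, held between the low end wall and the spring jaw at the high end. Work gently, without forcing the block against the holder, and leave the jar, the tin, the spare iron and the block plane where they are.

Things in the scene. Friction and masses are not known exactly. Their poses are not given: they have to be found in the camera images.
- cradle: fixed sloping pocket, 28 degrees, high end to the right. Origin: middle of pocket floor, 82 mm over the bench; x along it up the slope, y across, z square out of the floor (leans 28 degrees to the left). 56 mm wide; side walls 12 mm high, 14 thick, x -80 to +68 mm; low end wall 12 high, 14 thick, inner face x = -80; high end closed by the spring jaw only
- holder: wooden stand under the pocket, fixed to the bench, 200 x 92 mm; origin on the bench below the pocket's middle, x horizontal, to the right, the way the slope rises (up to 0.35 rad off). A steel bracket 30 mm high behind the jaw starts at x = +109 mm along the pocket
- jaw (a joint): slide (m) of the spring jaw, an aluminium plate 50 wide, 30 mm high across the pocket's high end. Face at cradle x = 80 mm + value: 0 against a seated block, -0.006 when empty (gap 6 mm shorter than the block), +0.008 pushed right back. Spring towards the low end: 3.2 N at -0.006, 5.6 N at 0, 8.8 N at +0.008
- jaw_face (a point): middle of the jaw's face, 15 mm above the pocket floor. The jaw's top edge is square: the block cannot be pressed straight down past it. With its underside just above the 12 mm low end wall, the block's high end must push the jaw back up the slope; then the block goes down
- block: honing block 160 x 52 x 34 mm, 0.28 to 0.56 kg, wood, its top plates orange (coarse, towards its +x end) and blue (fine). Origin: middle of underside; z out of the plates. At the start seated with its axes as the cradle's (orange high). Upper 22 mm stand above the side walls: grip across the 52 mm. Turned end for end, its x points down the slope
- coarse_end (a point): middle of the block's end face at the orange end, 17 mm above its underside; in the cradle frame it must finally be at about x = -80 mm
- glue_jar: loose jar with a dark lid, diameter 59, 76 mm high; origin under its middle; a bystander
- wax_tin: loose round blue tin, diameter 67, 24 mm high; origin under its middle; a bystander
- spare_iron: loose grey plane iron lying flat, 44 x 120 x 11 mm; origin under its middle; a bystander
- block_plane: loose steel block plane, 49 x 161 x 55 mm; origin under its middle; a bystander

How it is judged:
By the outcome, as a careful person would: the job done as asked, in the order asked, and still so for the second after the job is handed in, with the robot touching nothing.
It also fails if it takes over 38 s, if anything falls off the work surface, if the arm or the gripper's body presses on something with over 40 N, if the wrist force passes 120 N, or if a joint passes its speed limit or range.

ROBOT

A 7-joint arm with a two-finger parallel gripper is mounted at the origin on a cart in front of the work surface, level with it; the furniture and walls round the work are solid. World frame = base frame: x ahead of the robot, y to its left, z up, the work surface at z = 0. Lengths are in m, angles in rad, forces in N, time in s.
With the tool pointing down it reaches from about 0.425 to 0.975 m from the base axis. Payload 16.7 kg.
Tool frame: the origin (TCP) lies midway between the tips of the shut fingers; the grasp point (between the pads) lies 19 mm behind it; z points along the fingers, y is the line along which they close (so a half turn about z gives the same grasp; the last joint's range is limited). The gripper opens to 85 mm and grips with 20 to 120 N. Pads are 22 mm wide; open, the fingers measure 114 mm over their backs; the gripper's body (76 mm by 85 mm) begins 54 mm behind the grasp point. The pads swing forward as they close: fully open they stand 13 mm farther back than shut.
Start: joints at [1.163, 0.426, 0.074, 1.606, -0.034, 1.111, -0.067], TCP at [0.172, -0.653, 0.231] pointing down, gripper open.
Joint ranges: [-2.85, 2.85], [-0.5, 2.14], [-1.23, 1.37], [0.21, 2.46], [-1.02, 4.16], [0.16, 2.05], [-2.73, 2.73]. Speed limits (rad/s): [1.89, 1.89, 2.39, 2.39, 3.01, 3.01, 3.01].

INTERFACE

Orientations are given as a rotation vector (axis times angle).
In Python, from station import move_pose, line_to, movej, set_gripper, wait, solve_ik, grab_frame, Unreachable, job_done, get_t, get_joints, get_joint_velocities, get_tau, get_ee_pos, get_eef_rot, get_contact_force, get_moment, get_finger_gap, get_finger_force gives the robot as it stands. Calls block until the motion is done:
- move_pose(position, orientation): joint-space move of the TCP to a pose.
- line_to(position, rot=None, v=0.15, threshold=None): straight line of the TCP; rot=None keeps the orientation; v is the mean speed in m/s. With threshold (N) it stops when the force on the tool has changed by that much, and returns True; else False.
- movej(angles): joint-space move.
- set_gripper(opening, effort=None): finger opening in m; effort is the grip in N (None keeps the last); returns when the fingers have stopped.
- wait(seconds).
- solve_ik(position, orientation): joint angles nearest the present ones, or None.
- grab_frame(name): name is "scene" or "top"; returns a dict with "frame" (400x640x3 uint8, red, green, blue), "depth" (400x640 float32, m along the optical axis (not along the pixel's ray), 0 where there is no reading), "mtx" (3x3 intrinsics, pixels), "xyz" and "attitude" of the camera in the world. Camera axes: x right, y down, z forward; pixel columns grow to the right and rows downward; lengths in m; the calibration is good to about 2 mm. A picture is of the moment at which its call begins.
A pose or a line that the arm cannot do raises Unreachable and nothing moves.
- job_done(): hands the job in; it is judged then, once.
Readings, each from a call of its own:
- get_t(): time.
- get_joints(): joint angles.
- get_joint_velocities(): joint speeds.
- get_tau(): joint torques, N m.
- get_ee_pos(): TCP position.
- get_eef_rot(): TCP orientation.
- get_contact_force(): force on the tool from outside, world axes, zero at the start.
- get_moment(): the same for the moment, N m.
- get_finger_gap(): finger opening in m.
- get_finger_force(): force on a finger pad.
Only numpy, scipy, OpenCV 4.12 (cv2) and the standard library are available. Lean on these libraries where they do the work, as an engineer would, in place of code of your own. Each camera call takes 0.05 s, during which the arm holds its last target. There are 200 camera calls.

## Working session

There is one attempt and no reset: what is moved stays moved. The work goes in short steps, each a Python script; the robot and the scene stay as the last script left them, time stands still between calls to the robot, and variables do not carry over. Pictures are saved under pics/ and viewed, at most 10 in all, crops included, and the job is handed in when it is done.

```bash
ls; mkdir -p pics; python3 - <<'E'
from station import *
import cv2,numpy as np
for n in("scene","top"):
    f=grab_frame(n); cv2.imwrite(f"pics/{n}0.png",f["frame"][:,:,::-1]); np.savez(f"{n}0.npz",**f)
    print(n,f["mtx"],f["xyz"],f["attitude"])
print(get_t(),get_joints(),get_ee_pos(),get_eef_rot())
E
```

```text
pics
scene [[396.83657284   0.         321.46442439]
 [  0.         396.83657284 199.07786687]
 [  0.           0.           1.        ]] [ 0.14229408 -0.2866928   0.59809835] [-2.14252248  0.60539944 -0.32805688]
top [[397.59024898   0.         316.52047858]
 [  0.         397.59024898 194.95317216]
 [  0.           0.           1.        ]] [0.45026212 0.30846338 0.96999443] [-2.20414322  2.18679362 -0.07665783]
0.1 [ 1.16352665  0.42664595  0.07381741  1.60656887 -0.03408696  1.11080972
 -0.0671073 ] [ 0.17196678 -0.65232757  0.23068383] [-3.11439403e+00 -4.03633230e-01  3.57658860e-04]
```

View both.

View pics/scene0.png

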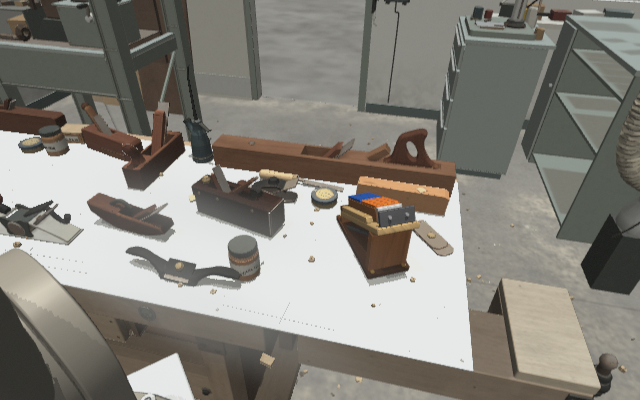

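View pics/top0.png

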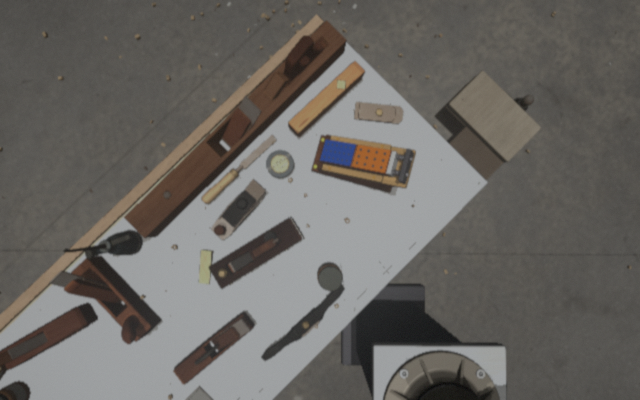

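Scene: holder with blue plate left and orange plate right (scene ~(380,210), top ~(360,158)); jaw at top ~(405,165). In the top view the jar is at (330,275), the tin at (280,163), a plane at (240,208) and a flat iron at (378,112); a wooden bar stands at (327,98).

```bash
cat > h.py <<'E'
import numpy as np,cv2
from scipy.spatial.transform import Rotation as R
def cloud(f):
    K=f["mtx"];d=f["depth"];v,u=np.mgrid[:400,:640]
    p=np.stack([(u-K[0,2])/K[0,0]*d,(v-K[1,2])/K[1,1]*d,d],-1)
    return p@R.from_rotvec(f["attitude"]).as_matrix().T+f["xyz"]
def masks(f):
    h=cv2.cvtColor(f["frame"],cv2.COLOR_RGB2HSV)
    return {"blue":cv2.inRange(h,(105,150,60),(130,255,255)),"orange":cv2.inRange(h,(5,200,150),(15,255,255))}
E
python3 - <<'E'
from h import *
for n in("scene","top"):
    f=np.load(n+"0.npz");P=cloud(f);print(n)
    for c,m in masks(f).items():
        m=m.copy(); 
        k,l,s,ce=cv2.connectedComponentsWithStats(cv2.morphologyEx(m,cv2.MORPH_CLOSE,np.ones((5,5))))
        i=1+np.argmax(s[1:,4]);mm=(l==i)&(f["depth"]>0)
        q=P[cv2.erode(mm.astype(np.uint8),np.ones((3,3)))>0];
        cen=np.median(q,0);U,S,V=np.linalg.svd(q-q.mean(0),full_matrices=False)
        n_=V[2]*np.sign(V[2][2]);print(c,s[i],ce[i],q.mean(0).round(4),"normal",n_.round(3),"tilt",np.degrees(np.arccos(n_[2])).round(1),"res",(S[2]/len(q)**.5).round(4))
        pl=lambda uv:uv
        box=cv2.boxPoints(cv2.minAreaRect(np.argwhere(mm)[:,::-1].astype(np.float32)))
        K=f["mtx"];r=np.c_[(box-K[:2,2])/K[0,0],np.ones(4)]@R.from_rotvec(f["attitude"]).as_matrix().T
        t=((q.mean(0)-f["xyz"])@n_)/(r@n_);print((f["xyz"]+r*t[:,None]).round(4).tolist())
    if n=="top":
        for name,(u,v) in dict(jar=(330,275),tin=(280,163),plane=(240,208),iron=(378,112),bar=(327,98),bench=(350,220),tray=(315,150),chisel=(240,180),jaw=(405,163),longplane=(270,90)).items(): print(name,P[v,u].round(3))
f=np.load("top0.npz")
cv2.imwrite("pics/topc.png",cv2.resize(f["frame"][40:240,180:440,::-1],None,fx=3,fy=3,interpolation=cv2.INTER_CUBIC)[:600,:780])
E
```

```text
scene
blue [349 193  30   9 120] [362.7 196.3] [0.5951 0.2524 0.0925] normal [0.123 0.459 0.88 ] tilt 28.4 res 0.0002
[[0.5831, 0.2856, 0.0768], [0.6512, 0.2697, 0.0756], [0.5991, 0.2067, 0.1157], [0.5386, 0.2223, 0.1161]]
  return _methods._mean(a, axis=axis, dtype=dtype,
  ret = um.true_divide(
<stdin>:9: RuntimeWarning: Mean of empty slice.
Traceback (most recent call last):
IndexError: index 2 is out of bounds for axis 0 with size 0
```

```bash
sed -i 's/(5,200,150),(15,255,255)/(4,170,110),(16,255,255)/' h.py
python3 - <<'E'
from h import *
for n in("scene","top"):
    f=np.load(n+"0.npz");P=cloud(f);print(n)
    for c,m in masks(f).items():
        m=m.copy(); m[:,:310]=0
        m=cv2.morphologyEx(m,cv2.MORPH_CLOSE,np.ones((5,5)))
        k,l,s,ce=cv2.connectedComponentsWithStats(m)
        i=1+np.argmax(s[1:,4]);mm=(l==i)&(f["depth"]>0)
        q=P[cv2.erode(mm.astype(np.uint8),np.ones((3,3)))>0]
        if len(q)<10: print(c,s);continue
        U,S,V=np.linalg.svd(q-q.mean(0),full_matrices=False)
        n_=V[2]*np.sign(V[2][2]);print(c,s[i],ce[i],q.mean(0).round(4),"normal",n_.round(3),"tilt",np.degrees(np.arccos(n_[2])).round(1),"res",(S[2]/len(q)**.5).round(4))
        box=cv2.boxPoints(cv2.minAreaRect(np.argwhere(mm)[:,::-1].astype(np.float32)))
        K=f["mtx"];r=np.c_[(box-K[:2,2])/K[0,0],np.ones(4)]@R.from_rotvec(f["attitude"]).as_matrix().T
        t=((q.mean(0)-f["xyz"])@n_)/(r@n_);print((f["xyz"]+r*t[:,None]).round(4).tolist())
    if n=="top":
        for name,(u,v) in dict(jar=(330,275),tin=(280,163),plane=(240,208),iron=(378,112),bar=(327,98),bench=(350,220),tray=(315,150),chisel=(240,180),jaw=(405,163),longplane=(270,90)).items(): print(name,P[v,u].round(3))
f=np.load("top0.npz")
cv2.imwrite("pics/topc.png",cv2.resize(f["frame"][100:220,290:440,::-1],None,fx=5,fy=5,interpolation=cv2.INTER_CUBIC))
E
```

```text
scene
blue [349 193  30   9 120] [362.7 196.3] [0.5951 0.2524 0.0925] normal [0.123 0.459 0.88 ] tilt 28.4 res 0.0002
[[0.5831, 0.2856, 0.0768], [0.6512, 0.2697, 0.0756], [0.5991, 0.2067, 0.1157], [0.5386, 0.2223, 0.1161]]
orange [361 197  39  11 213] [380.16901408 201.39906103] [0.5775 0.1772 0.1337] normal [0.125 0.456 0.881] tilt 28.2 res 0.0002
[[0.5642, 0.2196, 0.1137], [0.6431, 0.1966, 0.1144], [0.5847, 0.1332, 0.1555], [0.5156, 0.1548, 0.1541]]
top
blue [321 141  34  24 566] [337.41872792 152.42226148] [0.5985 0.2541 0.0944] normal [0.128 0.453 0.882] tilt 28.1 res 0.0014
[[0.5853, 0.2911, 0.0774], [0.6306, 0.2824, 0.0752], [0.6111, 0.2191, 0.1105], [0.5677, 0.2277, 0.1124]]
orange [353 146  37  26 692] [370.92774566 158.29768786] [0.5797 0.1859 0.1318] normal [0.128 0.45  0.884] tilt 27.9 res 0.0014
[[0.5658, 0.223, 0.1149], [0.6126, 0.2142, 0.1126], [0.5936, 0.1496, 0.1483], [0.5488, 0.1584, 0.1503]]
jar [0.326 0.269 0.077]
tin [0.583 0.388 0.023]
plane [0.474 0.477 0.046]
iron [0.714 0.15  0.008]
bar [0.733 0.277 0.055]
bench [ 0.448  0.217 -0.002]
tray [0.62  0.304 0.   ]
chisel [ 0.544  0.487 -0.004]
jaw [0.566 0.12  0.162]
longplane [0.74  0.407 0.086]
```

View pics/topc.png

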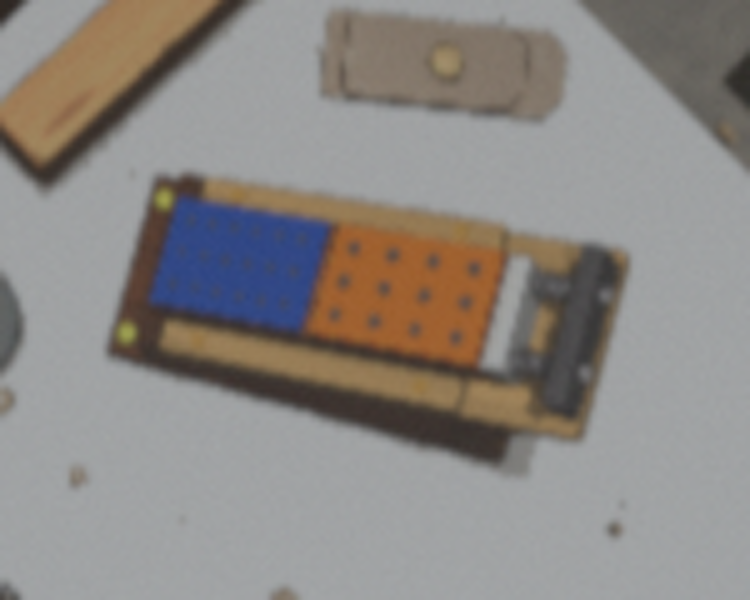

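```bash
cat >> h.py <<'E'
O=np.array([.585,.205,.082]); YAW=np.radians(-105.5)
C=(R.from_euler('z',YAW)*R.from_euler('y',-np.radians(28))).as_matrix()   # cradle axes in columns
TOOL=R.from_matrix(C)*R.from_euler('x',np.pi)   # tool z = -cradle z, tool y across
TOOLF=TOOL*R.from_euler('z',np.pi)
def P(x,y,z): return O+C@np.array([x,y,z])
E
python3 - <<'E'
from h import *; from station import *
print(C.round(3))
for n,t in(("A",TOOL),("B",TOOLF)):
    for z in(.2,.1,.011):
        q=solve_ik(P(0,0,z),t.as_rotvec()); print(n,z,None if q is None else np.round(q,3))
E
```

```text
[[-0.236  0.964  0.125]
 [-0.851 -0.267  0.452]
 [ 0.469  0.     0.883]]
A 0.2 [-0.138  0.835 -1.031  1.253  0.794  1.898  1.773]
A 0.1 [-0.048  0.871 -1.031  1.43   0.832  1.75   1.721]
A 0.011 [ 0.021  0.931 -1.032  1.555  0.902  1.643  1.669]
B 0.2 [-0.128  0.846 -1.057  1.252  0.81   1.909 -1.378]
B 0.1 [-0.055  0.864 -1.016  1.431  0.822  1.743 -1.415]
B 0.011 [-0.059  0.853 -0.87   1.56   0.802  1.553 -1.409]
```

```bash
python3 - <<'E'
from h import *; from station import *
move_pose(P(0,0,.17),TOOL.as_rotvec()); print(get_t(),get_finger_gap())
line_to(P(0,0,.06),v=.15); f0=get_contact_force()
print("hit",line_to(P(0,0,.012),v=.06,threshold=6)); print(get_t(),(C.T@(get_ee_pos()-O)).round(4),C.T@(get_contact_force()-f0))
f=grab_frame("scene"); cv2.imwrite("pics/s1.png",cv2.resize(f["frame"][130:290,270:480,::-1],None,fx=3.7,fy=3.7,interpolation=cv2.INTER_CUBIC))
E
```

```text
3.7167 0.085435416034108
hit False
5.55 [-0.0001 -0.      0.0124] [-0.20056513  1.37729884 -0.6522279 ]
```

View pics/s1.png

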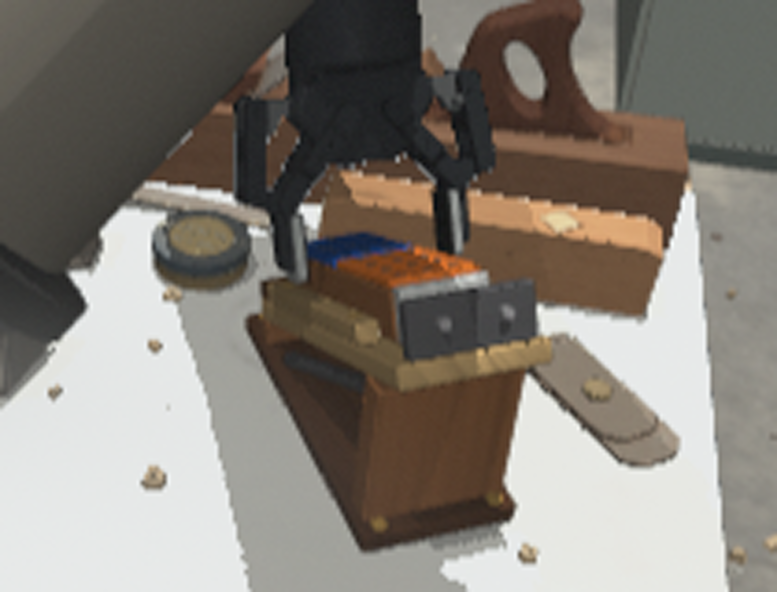

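The crop shows the open fingers straddling the block, tips at (297,275) and (455,250), both clear of the side walls. I'll close softly and check the side force.

```bash
python3 - <<'E'
from h import *; from station import *
F=lambda:(C.T@get_contact_force()).round(2)
print(F()); set_gripper(.056,20);wait(.2); print("56",get_finger_gap(),get_finger_force(),F())
set_gripper(.04,20);wait(.2); print(get_t(),get_finger_gap(),get_finger_force(),F(),(C.T@get_moment()).round(2))
f=grab_frame("scene"); cv2.imwrite("pics/s2.png",cv2.resize(f["frame"][150:270,300:450,::-1],None,fx=5,fy=5,interpolation=cv2.INTER_CUBIC))
E
```

```text
[0.11 0.07 0.2 ]
56 0.0560713800056713 0.0 [ 0.58 -0.87 -0.22]
6.625 0.05140733931514904 22.659349143505096 [-0.98  4.26  3.46] [1.05 0.48 0.15]
```

View pics/s2.png

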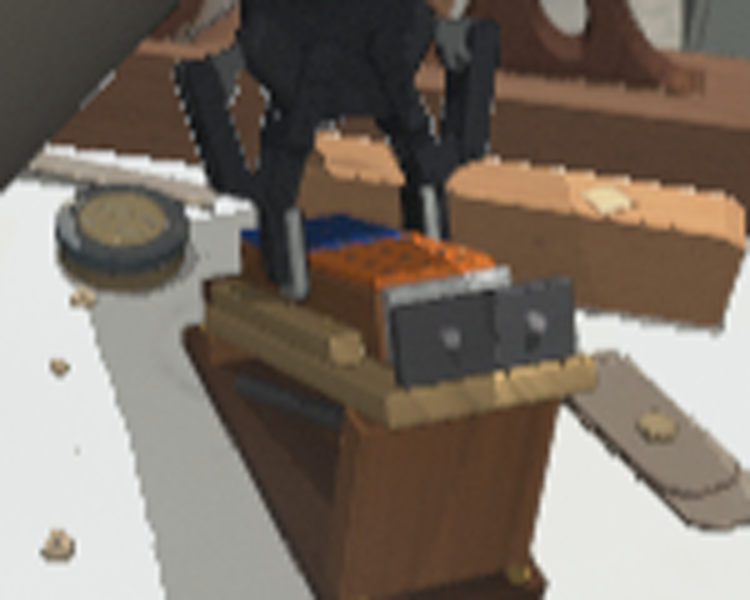

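Finger tips (285,295) sit just above the side wall, gap 51.4 mm, side force only 4 N. Firm up, lift, turn.

```bash
python3 - <<'E'
from h import *; from station import *
F=lambda:(C.T@get_contact_force()).round(2)
set_gripper(.03,60);print(get_finger_gap(),get_finger_force(),F())
line_to(P(0,0,.027),v=.05);print(F())
line_to(P(0,0,.045),v=.06);print(F())
line_to(P(0,0,.105),v=.15);print(get_t(),F())
q=np.array(get_joints());q[6]-=np.pi;movej(q)
wait(.2);print(get_t(),F(),(C.T@(get_ee_pos()-O)).round(4),get_finger_gap(),(TOOLF.inv()*R.from_rotvec(get_eef_rot())).as_rotvec().round(4))
f=grab_frame("scene"); np.savez("s3.npz",**f);cv2.imwrite("pics/s3.png",cv2.resize(f["frame"][120:270,270:470,::-1],None,fx=4,fy=4,interpolation=cv2.INTER_CUBIC))
f=grab_frame("top"); np.savez("t3.npz",**f)
E
```

```text
0.05103410553996212 63.590108156204224 [1.39 3.96 6.03]
[-7.01 -1.2  -2.27]
[-2.38  0.24 -3.28]
8.3417 [-1.55  1.   -2.64]
11.3 [-1.7  -0.17 -3.34] [1.000e-04 0.000e+00 1.044e-01] 0.050285812167362005 [-0.0001 -0.0007 -0.0002]
```

View pics/s3.png

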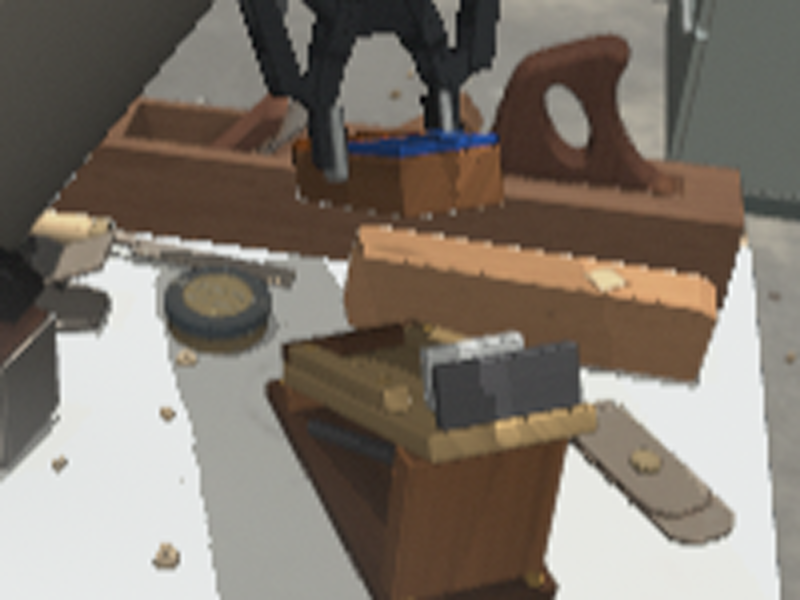

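The block is held with blue towards the jaw, the pocket is empty, and the jaw is forward. Its pitch looks off in the grip, so I'll measure the plate's normal.

```bash
cat >> h.py <<'E'
def plates(f,n):
    Q=cloud(f)
    for c,m in masks(f).items():
        m[:,:310]=0;m[:120]=0 
        mm=(cv2.morphologyEx(m,cv2.MORPH_OPEN,np.ones((2,2)))>0)&(f["depth"]>0)
        q=(Q[mm]-O)@C; q=q[(abs(q[:,0])<.1)&(abs(q[:,1])<.04)&(q[:,2]>.0)]
        if len(q)<20: print(n,c,len(q));continue
        q=q[abs(q[:,2]-np.median(q[:,2]))<.03]
        A=np.c_[q[:,:2],np.ones(len(q))];s=np.linalg.lstsq(A,q[:,2],rcond=None)[0]
        print(n,c,len(q),"cradle-frame mean",q.mean(0).round(4),"x",np.percentile(q[:,0],[2,98]).round(4),"y",np.percentile(q[:,1],[2,98]).round(4),"slopes deg",np.degrees(s[:2]).round(1),"z0",s[2].round(4),"res",np.std(A@s-q[:,2]).round(4))
E
python3 - <<'E'
from h import *
for n in("scene0","top0","s3","t3"): plates(np.load(n+".npz"),n)
E
```

```text
scene0 blue 116 cradle-frame mean [-0.0263 -0.0053  0.0317] x [-0.056   0.0001] y [-0.0243  0.0195] slopes deg [0.2 1.6] z0 0.0319 res 0.0007
scene0 orange 198 cradle-frame mean [ 0.0583 -0.0012  0.0315] x [0.0222 0.0814] y [-0.0238  0.0238] slopes deg [-1.5  0.4] z0 0.0331 res 0.001
top0 blue 415 cradle-frame mean [-0.0364 -0.0025  0.0346] x [-0.0717 -0.0036] y [-0.0232  0.0186] slopes deg [-0.3  0.1] z0 0.0345 res 0.0015
top0 orange 502 cradle-frame mean [ 0.0438 -0.0017  0.0343] x [0.0079 0.0774] y [-0.0231  0.021 ] slopes deg [-0.8  1. ] z0 0.035 res 0.0018
s3 blue 105 cradle-frame mean [ 0.0703 -0.0087  0.1218] x [0.0235 0.0819] y [-0.0253  0.0216] slopes deg [-0.1 -1.1] z0 0.1217 res 0.0015
s3 orange 0
t3 blue 0
t3 orange 0
```

Pitch is fine: -0.1° relative to the pocket, and the x symmetry is good. Next I'll come down in front of the jaw with the underside above the low wall, then feel for the jaw.

```bash
python3 - <<'E'
from h import *; from station import *
F=lambda:(C.T@get_contact_force()).round(2)
L=lambda:(C.T@(get_ee_pos()-O)).round(4)
line_to(P(-.014,0,.06),v=.1); print(F())
print("down",line_to(P(-.014,0,.029),v=.05,threshold=4),L(),F())
wait(.1)
print("jaw",line_to(P(.002,0,.029),v=.015,threshold=2.5),L(),F(),get_t())
f=grab_frame("scene"); np.savez("s4.npz",**f);plates(f,"s4");cv2.imwrite("pics/s4.png",cv2.resize(f["frame"][150:270,300:450,::-1],None,fx=5,fy=5,interpolation=cv2.INTER_CUBIC))
E
```

```text
[-1.08  0.44 -3.25]
down False [-0.0141  0.      0.0292] [-0.94  0.06 -2.31]
jaw True [-0.005  -0.0001  0.0287] [-5.93  0.2  -0.92] 13.5583
s4 blue 175 cradle-frame mean [ 0.0568 -0.0031  0.0474] x [0.0184 0.0765] y [-0.0253  0.0221] slopes deg [-1.7  0.3] z0 0.0491 res 0.0013
s4 orange 0
```

View pics/s4.png

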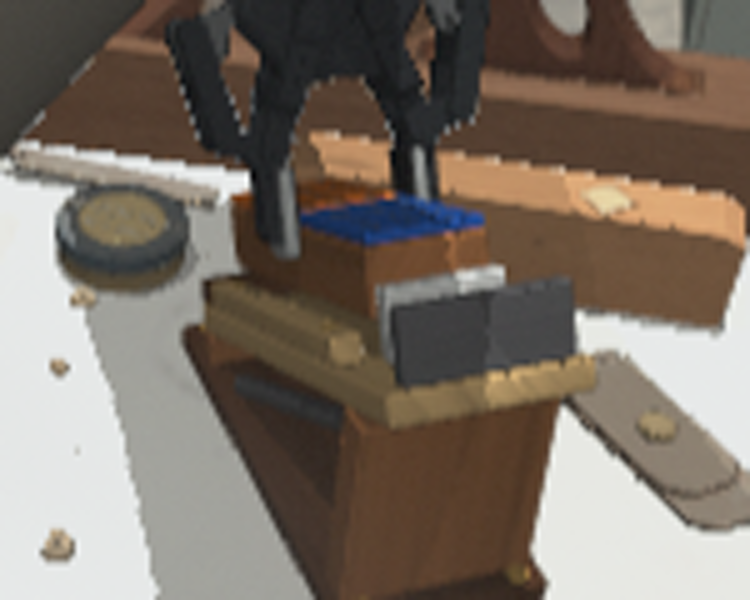

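Jaw met at x ≈ -5.5 mm (expected -6), underside about 16.5 mm above the floor. The picture shows blue at the jaw (plate corner (485,220)) and the block aligned. Push the jaw back, then lower.

```bash
python3 - <<'E'
from h import *; from station import *
F=lambda:(C.T@get_contact_force()).round(2)
L=lambda:(C.T@(get_ee_pos()-O)).round(4)
print(line_to(P(.0035,0,.0265),v=.02,threshold=12),L(),F())
wait(.1)
print("down",line_to(P(.0035,0,.0125),v=.02,threshold=8),L(),F(),get_t())
f=grab_frame("scene"); np.savez("s5.npz",**f);plates(f,"s5");cv2.imwrite("pics/s5.png",cv2.resize(f["frame"][150:270,300:450,::-1],None,fx=5,fy=5,interpolation=cv2.INTER_CUBIC))
E
```

```text
False [ 0.0027 -0.0004  0.0267] [-8.04  0.04  0.01]
down False [ 0.0027 -0.0004  0.0127] [-7.86  0.27  1.01] 15.15
s5 blue 193 cradle-frame mean [ 0.0628 -0.0043  0.0316] x [0.0261 0.0843] y [-0.0252  0.0199] slopes deg [-1.6  0.4] z0 0.0334 res 0.0011
s5 orange 4
```

View pics/s5.png

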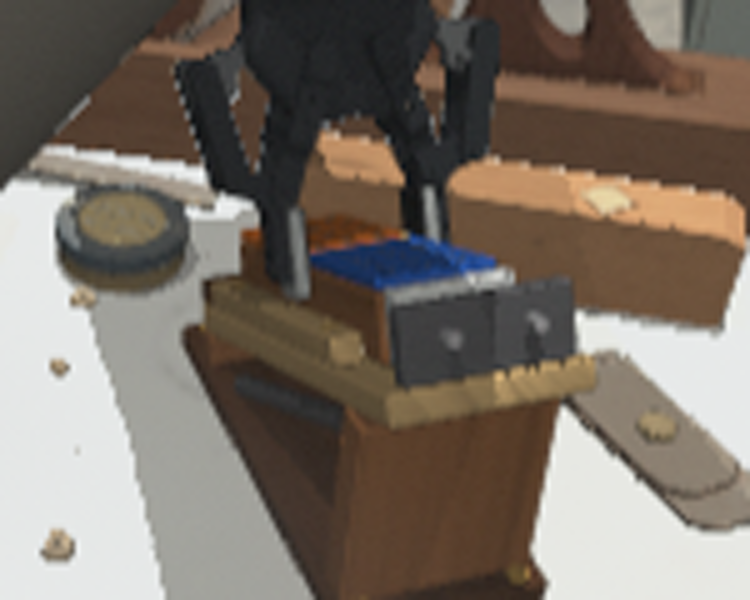

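```bash
python3 - <<'E'
from h import *; from station import *
F=lambda:(C.T@get_contact_force()).round(2)
L=lambda:(C.T@(get_ee_pos()-O)).round(4)
print("low",line_to(P(-.002,0,.0125),v=.012,threshold=4),L(),F())
p=L(); print("floor",line_to(P(p[0],p[1],.0115),v=.01,threshold=5),L(),F())
set_gripper(.051,20);wait(.1);print(F()); set_gripper(.058);wait(.2);print(get_finger_gap(),F())
f=grab_frame("scene"); plates(f,"rel")
set_gripper(.085); p=L()
line_to(P(p[0],p[1],.07),v=.1); line_to(P(p[0],p[1],.2),v=.2); move_pose([.35,-.35,.35],get_eef_rot()) if solve_ik([.35,-.35,.35],get_eef_rot()) is not None else print("no ik")
print(get_t())
for n in("scene","top"):
    f=grab_frame(n); plates(f,n); np.savez(n+"9.npz",**f)
    a=np.load(n+"0.npz")["frame"]; 
    cv2.imwrite(f"pics/{n}9.png",cv2.resize(f["frame"][150:270,300:450,::-1] if n=="scene" else f["frame"][80:240,240:440,::-1],None,fx=4,fy=4,interpolation=cv2.INTER_CUBIC)[:600])
s,t=cv2.imread("pics/scene9.png"),cv2.imread("pics/top9.png"); w=400
cv2.imwrite("pics/fin.png",np.hstack([cv2.resize(s,(400,320)),cv2.resize(t,(400,320))]))
E
```

```text
low True [ 0.0001 -0.0003  0.0127] [ 3.49 -0.26  6.03]
floor False [ 0.0002 -0.0003  0.0126] [ 2.37 -1.56 10.57]
[ 1.27 -0.58  9.29]
0.058181851798786655 [-0.36 -0.93  0.15]
rel blue 194 cradle-frame mean [ 0.0594 -0.0042  0.0316] x [0.0228 0.0816] y [-0.0256  0.0209] slopes deg [-1.5  0.6] z0 0.0332 res 0.0011
rel orange 0
21.0167
scene blue 200 cradle-frame mean [ 0.0595 -0.0047  0.0316] x [0.0238 0.0819] y [-0.0256  0.0199] slopes deg [-1.5  0.7] z0 0.0333 res 0.0011
scene orange 120 cradle-frame mean [-0.0276 -0.0047  0.032 ] x [-0.0623  0.0001] y [-0.0258  0.0213] slopes deg [-0.1  0.7] z0 0.032 res 0.0005
top blue 475 cradle-frame mean [ 0.0457 -0.0039  0.0349] x [0.0098 0.0775] y [-0.0244  0.0181] slopes deg [-0.3  0.3] z0 0.0351 res 0.0015
top orange 440 cradle-frame mean [-0.036  -0.0035  0.0345] x [-0.0725 -0.0031] y [-0.025   0.0191] slopes deg [-0.5  0.4] z0 0.0342 res 0.0018
```

View pics/fin.png

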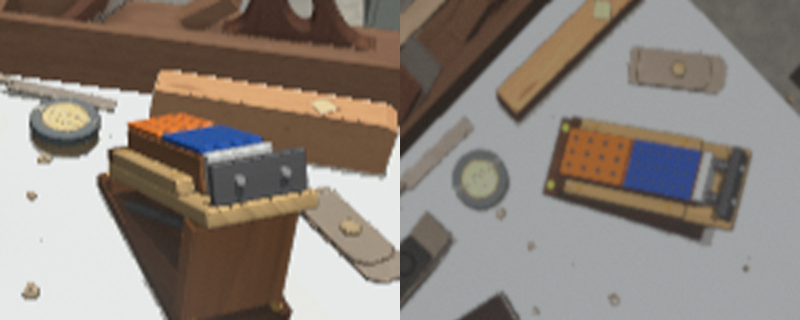

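The final view shows orange at the low end wall ((565,150) in the right half) and blue at the jaw ((705,170)). Plate extents and heights match the starting seat to within about 1 mm, and the tin, the iron and the part of the plane in view haven't moved.

```bash
python3 -c "
from station import *
print(get_contact_force()); print(job_done(),get_t())"
```

```text
[-0.27580701 -0.19716094  0.92162561]
the job is handed in; nothing more can be done
the job is handed in; nothing more can be done
```

The block is turned end for end and seated fully home, with the orange plate at the low end and blue held by the spring jaw; I handed the job in at about 21 s, with the forces I read staying around 11 N or less, and the final pictures show the tin and iron where they were, but I did not re-check the jar and saw only part of the plane (the arm went near neither).

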